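# Free the wedge of the dry gluing press

## Robot

A 6-joint arm with a two-finger parallel gripper is mounted at the origin on the work surface. World frame = base frame: x ahead of the robot, y to its left, z up, the work surface at z = 0. Lengths are in m, angles in rad, forces in N, time in s.
With the tool pointing down it reaches from about 0.3 to 0.875 m from the base axis. Payload 6.4 kg.
Tool frame: the origin (TCP) lies at the very end of the fingers, on their centre line; the grasp point (between the pads) lies 19 mm behind it; z points along the fingers, y is the direction in which the jaws open and shut (so a half turn about z gives the same grasp; the last joint's range is limited). The gripper opens to 85 mm and grips with 20 to 120 N. Pads are 22 mm wide; open, the fingers measure 114 mm over their backs; the gripper's body (76 mm by 85 mm) begins 54 mm behind the grasp point. The pads swing forward as they close: fully open they stand 13 mm farther back than shut.
Start: joints at [-1.417, 0.181, 1.607, -0, 1.354, -0.206], TCP at [0.202, -0.538, 0.206] pointing down, gripper open.
Joint ranges: [-2.99, 2.99], [-0.89, 2.07], [0.3, 2.58], [-1.14, 4.28], [0, 2.63], [-3.12, 3.12]. Speed limits (rad/s): [2.57, 2.57, 3.01, 3.14, 3.14, 3.14].

## Interface

Orientations are given as a unit quaternion [w, x, y, z].
In Python, from bench import * gives the robot as it stands.
- The arm moves only by the tool arm_command, never from a script. Its argument "motion" is text: rows parted by semicolons, each of 7 numbers parted by spaces: the shift along the tool's x, y, z in units of 0.2 m (1.0 is 0.2 m), then the turn, a rotation vector about the tool's x, y, z in units of 60 degrees (1.0 is 60 degrees), then the opening, from 0 (shut) to 1 (fully open). In form: tx ty tz ax ay az grip; .... A call has 1 to 10 rows; each row shifts and turns the pose as measured when the row begins, along the tool's axes as they then stand; what a row does not reach is not made up. A row lasts 1/12 s, in which the tool goes at most 41.7 mm and 7.16 degrees, less where a joint would pass 70% of its speed; a pose out of reach is approached as far as the arm can. A call with a number of a shift or a turn outside -1 to 1 is refused whole. A call with a gripper value outside its range is refused whole. The fingers move at their own pace and stop on an object; the grip force is fixed at half the most. Time passes only in rows, so rows that do not move let the fingers close. It gives the time, the measured TCP pose, the force and the opening at its end, in the units of the state.
- get_obs(): the state, without advancing time (a new reading comes with each control period).
- camera(name): name is "scene" or "top"; returns a dict with "img" (480x640x3 uint8, red, green, blue), "intrinsics" (3x3 intrinsics, pixels), "distortion" ([k1, k2, p1, p2, k3] as OpenCV has them; the pictures are not rectified), "pose" (4x4, takes a point from camera to world coordinates). Camera axes: x right, y down, z forward; pixel columns grow to the right and rows downward; lengths in m; the calibration is good to about 2 mm. A picture is of the moment at which its call begins. There is no depth.
- hand_in(): hands the job in, once; it reports no verdict.
Trained networks look in the newest picture that a camera, given by its name, has taken for a name from the list of things; names that differ only in an ending like _2 or _b are one class to them, and where a whole thing is asked for, a point or a joint stands for the part that bears it (a point fixed in the world has none). Each returns a list of dicts, best first, with "conf" (0 to 1); they miss things now and then, are a little off and sometimes report something else, mostly with a low value. They report only what shows in the picture. A call takes as long as a camera call.
- search_frame(camera, target): "box" ([left, top, right, bottom] in pixels, round what is visible of it).
The state is a dict: "time_s": time; "q": joint angles; "dq": joint speeds; "joint_efforts": joint torques, N m; "eef_pos": TCP position; "eef_rot": TCP orientation; "wrist_force": force on the tool from outside, world axes, zero at the start; "torque": the same for the moment, N m; "opening": opening from 0.0 (shut) to 1.0 (fully open).
Only numpy, scipy, OpenCV 4.12 (cv2) and the standard library are available. Lean on these libraries where they do the work, as an engineer would, in place of code of your own. Each camera call takes 0.05 s, during which the arm holds its last target.

## Task

Two small wooden gluing presses are jammed shut, each with a wedge; the green disc lies on the press whose panel has dried, the red disc on the one that is still wet. Take the wedge of the dry press by its blue block and work it loose with small alternating pulls to left and right until it slides free, without dragging the press out of its place (a straight tug would), then lay the wedge gently flat in the plywood tray. Leave the wet press with its wedge and both discs as they are.

Things in the scene. Friction and masses are not known exactly. Their poses are not given: they have to be found in the camera images.
- wedge_a: Loose wedge jammed in press a: 160 mm long, 36 wide, 10 thick at the tip, 1 mm more per 10 mm. On its thick end a blue grip block, 45 long, 34 wide (pinch this), top 50 above the wedge's bottom, centre 57.5 from the origin along +x. 0.14 kg. Origin: middle of the flat bottom; x from tip to block, z up. It starts 44 mm above the table, along the dock's x, tip 41 to 48 mm behind the bridge's middle.
- wedge_b: Loose wedge jammed in press b: 160 mm long, 36 wide, 10 thick at the tip, 1 mm more per 10 mm. On its thick end a blue grip block, 45 long, 34 wide (pinch this), top 50 above the wedge's bottom, centre 57.5 from the origin along +x. 0.14 kg. Origin: middle of the flat bottom; x from tip to block, z up. It starts 44 mm above the table, along the dock's x, tip 41 to 48 mm behind the bridge's middle.
- dock_a: Fixed plywood baseboard of press a, 160 x 190 x 12 mm, with a painted panel (top at 24 mm). Origin on the table, under the bridge's middle; x: the wedge's way out (away from the robot). The press slides on it along x: two posts 118 mm apart inside, a bridge 64 mm long (x) and 164 wide, and a sprung pad 80 x 92 mm below. Wedge room: 0.2 rad of swing each way.
- dock_b: Fixed plywood baseboard of press b, 160 x 190 x 12 mm, with a painted panel (top at 24 mm). Origin on the table, under the bridge's middle; x: the wedge's way out (away from the robot). The press slides on it along x: two posts 118 mm apart inside, a bridge 64 mm long (x) and 164 wide, and a sprung pad 80 x 92 mm below. Wedge room: 0.2 rad of swing each way.
- press_a_top (a point): Middle of the top face of the bridge of press a, 98 mm above the table. The bridge's underside slopes like the wedge and squeezes 60 mm of its length with about 22 N, friction about 0.6.
- press_b_top (a point): Middle of the top face of the bridge of press b, 98 mm above the table. The bridge's underside slopes like the wedge and squeezes 60 mm of its length with about 22 N, friction about 0.6.
- press_a (a joint): Creep of press a along its baseboard (m): 0 at first, + the wedge's way out; it slides above about 12 N, and must stay within 0.012. A straight tug (20 N) drags it along. While swung about the bridge's middle, 0.15 rad to each side in turn (block 14 mm), the wedge slips out easily, 3 to 5 mm a swing.
- press_b (a joint): Creep of press b along its baseboard (m): 0 at first, + the wedge's way out; it slides above about 12 N, and must stay within 0.012. A straight tug (20 N) drags it along. While swung about the bridge's middle, 0.15 rad to each side in turn (block 14 mm), the wedge slips out easily, 3 to 5 mm a swing.
- pad_a (a joint): Height of the pad of press a (m): about 0 with the wedge in, 0.0037 when out. The pad lifts the wedge 1 mm per 10 mm of its way out; the squeeze ends after about 40 mm, the tip clears the bridge after about 80 mm.
- pad_b (a joint): Height of the pad of press b (m): about 0 with the wedge in, 0.0037 when out. The pad lifts the wedge 1 mm per 10 mm of its way out; the squeeze ends after about 40 mm, the tip clears the bridge after about 80 mm.
- dry_marker: Loose green plastic disc, 48 mm across, 10 mm thick, lying on the bridge of the press whose panel is dry: this is the press to open. Origin: centre of its underside.
- wet_marker: Loose red plastic disc, 48 mm across, 10 mm thick, lying on the bridge of the press whose panel is still wet: leave it alone. Origin: centre of its underside.
- tray: Fixed open plywood tray, 240 mm (x) by 136 mm (y), 22 mm high, walls and floor 6 mm thick. Origin: centre of its underside. The wedge fits in lying along x, either way round.

How it is judged:
By the outcome, as a careful person would: the job done as asked, in the order asked, and still so for the second after the job is handed in, with the robot touching nothing.
It also fails if it takes over 58 s, if anything falls off the work surface, if the arm or the gripper's body presses on something with over 40 N, if the wrist force passes 120 N, or if a joint passes its speed limit or range.

## Working session

There is one attempt and no reset: what is moved stays moved. The work goes in short steps, Python scripts to look and compute and a tool call to move; the robot and the scene stay as the last step left them, time stands still between calls to the robot, and variables do not carry over. Pictures are saved under pics/ and viewed, and the job is handed in when it is done.

Besides the shell and the picture viewer there is one more tool, called after "Emit:" as name(argument=value, ...) on one line, values as JSON. arm_command: Moves the arm, as the interface text tells. Shifts and turns lie within -1 to 1; 1 stands for 0.2 m of shift or 60 degrees of turn. Its arguments: {"type":"object","properties":{"motion":{"type":"string"}},"required":["motion"]}

```bash
mkdir -p pics; ls; python3 - <<'E'
from bench import *
import cv2
o=get_obs();print(o['time_s'],o['eef_pos'],o['eef_rot'],o['opening'])
for n in("scene","top"):
    c=camera(n);cv2.imwrite(f"pics/{n}0.png",c["img"][:,:,::-1]);print(n,c["intrinsics"],c["distortion"],c["pose"])
    for t in("wedge_a","dock_a","press_a_top","press_a","dry_marker","wet_marker","tray"):
        print(t,[( [round(x) for x in d["box"]],round(d["conf"],2)) for d in search_frame(n,t)])
print(get_obs()['time_s'])
E
```

```text
pics
0.0 [ 0.20237344 -0.53758762  0.20558826] [-8.62946717e-04  9.83864745e-01  1.78911757e-01  3.80031046e-05] 0.998345688996485
scene [[599.21994114   0.         313.61896249]
 [  0.         599.21994114 234.64430189]
 [  0.           0.           1.        ]] [-0.05004662  0.          0.          0.          0.        ] [[ 0.19445385  0.81763888 -0.54189885  1.06525255]
 [ 0.98084575 -0.16848033  0.09775471 -0.07799927]
 [-0.01137124 -0.55052797 -0.83473927  0.9200044 ]
 [ 0.          0.          0.          1.        ]]
wedge_a [([156, 218, 184, 262], 0.96)]
dock_a [([109, 170, 227, 270], 0.9), ([361, 149, 481, 237], 0.73), ([108, 169, 215, 251], 0.16)]
press_a_top [([372, 150, 474, 221], 0.87)]
press_a [([108, 170, 218, 252], 0.92), ([374, 149, 471, 219], 0.84)]
dry_marker [([126, 186, 160, 212], 0.64)]
wet_marker [([427, 152, 456, 173], 0.61)]
tray [([273, 234, 372, 376], 0.69)]
top [[442.63257009   0.         322.47634601]
 [  0.         442.63257009 237.01672366]
 [  0.           0.           1.        ]] [0.00235652 0.         0.         0.         0.        ] [[ 0.02721895 -0.99092852  0.13160469  0.39737139]
 [-0.99951245 -0.02899349 -0.0115862   0.00792301]
 [ 0.01529678 -0.13122516 -0.99123457  0.950512  ]
 [ 0.          0.          0.          1.        ]]
wedge_a [([420, 244, 445, 326], 0.79), ([190, 218, 219, 300], 0.75)]
dock_a [([379, 267, 479, 344], 0.86), ([153, 237, 258, 321], 0.6)]
press_a_top [([152, 256, 247, 304], 0.76)]
press_a [([150, 250, 247, 303], 0.98), ([392, 279, 480, 326], 0.7)]
dry_marker [([440, 285, 463, 313], 0.82)]
wet_marker [([166, 260, 189, 289], 0.7), ([153, 255, 247, 304], 0.16)]
tray []
0.8
```

View pics/scene0.png

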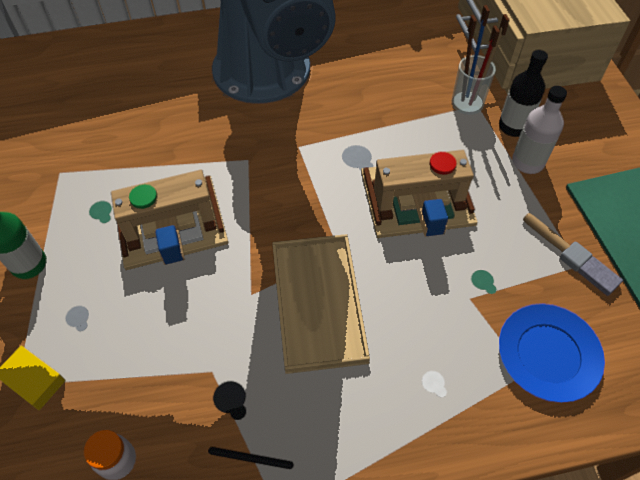

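View pics/top0.png

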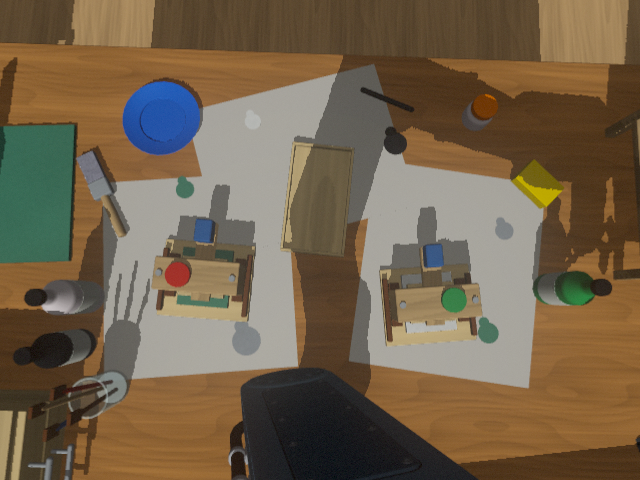

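Both views agree: the green disc (scene ~143,197; top ~454,299) is on the press on the robot's right (−y). The red-disc press is at scene ~443,162, and the tray is between them at scene ~320,300. Next I zoom in for corners.

```bash
python3 - <<'E'
import cv2
a=cv2.imread("pics/scene0.png");b=cv2.imread("pics/top0.png")
cv2.imwrite("pics/z1.png",cv2.resize(a[160:280,95:245],None,fx=5,fy=5,interpolation=cv2.INTER_CUBIC))
cv2.imwrite("pics/z2.png",cv2.resize(b[235:355,370:490],None,fx=5,fy=5,interpolation=cv2.INTER_CUBIC))
cv2.imwrite("pics/z3.png",cv2.resize(b[130:270,270:370],None,fx=4,fy=4,interpolation=cv2.INTER_CUBIC))
E
```

```text
(no output)
```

View pics/z1.png

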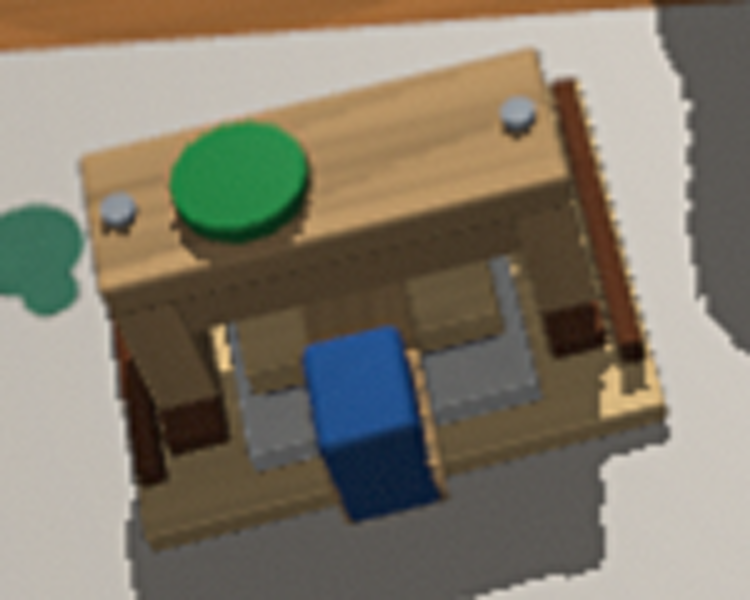

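View pics/z2.png

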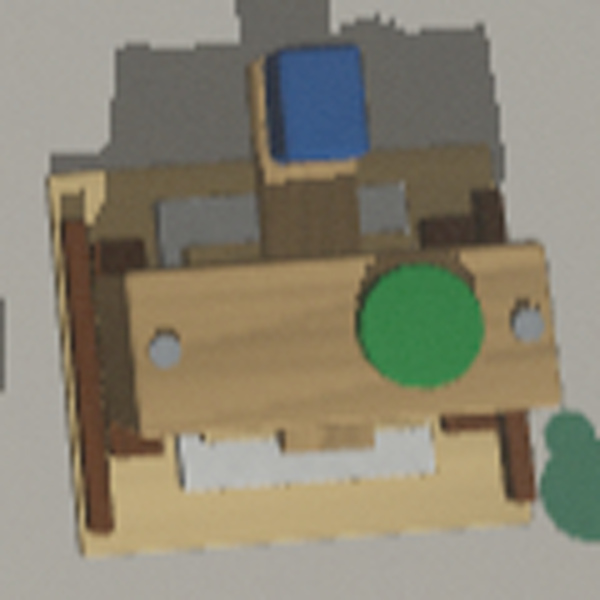

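View pics/z3.png

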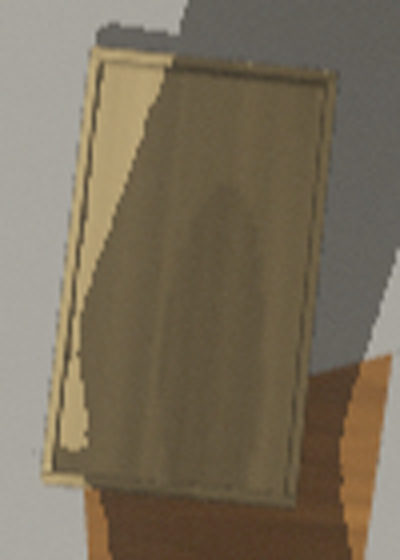

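```bash
cat > h.py <<'E'
import numpy as np,cv2
CAM={"scene":(np.array([[599.21994114,0,313.61896249],[0,599.21994114,234.64430189],[0,0,1]]),np.array([-0.05004662,0,0,0,0]),np.array([[0.19445385,0.81763888,-0.54189885,1.06525255],[0.98084575,-0.16848033,0.09775471,-0.07799927],[-0.01137124,-0.55052797,-0.83473927,0.9200044],[0,0,0,1]])),
"top":(np.array([[442.63257009,0,322.47634601],[0,442.63257009,237.01672366],[0,0,1]]),np.array([0.00235652,0,0,0,0]),np.array([[0.02721895,-0.99092852,0.13160469,0.39737139],[-0.99951245,-0.02899349,-0.0115862,0.00792301],[0.01529678,-0.13122516,-0.99123457,0.950512],[0,0,0,1]]))}
def p2w(cam,uv,z):
    K,d,T=CAM[cam]
    n=cv2.undistortPoints(np.array(uv,float).reshape(-1,1,2),K,d).reshape(-1,2)
    r=np.c_[n,np.ones(len(n))]@T[:3,:3].T; o=T[:3,3]
    return o+r*((z-o[2])/r[:,2])[:,None]
def w2p(cam,P):
    K,d,T=CAM[cam]; R=T[:3,:3].T; t=-R@T[:3,3]
    return cv2.projectPoints(np.array(P,float).reshape(-1,1,3),cv2.Rodrigues(R)[0],t,K,d)[0].reshape(-1,2)
def crop(uv,s,x0,y0): return (np.array(uv,float)+.5)/s-.5+[x0,y0]
def rep(name,P):
    c=P.mean(0);e=[np.linalg.norm(P[i]-P[(i+1)%4]) for i in range(4)]
    a=P[1]-P[0]+P[2]-P[3];b=P[2]-P[1]+P[3]-P[0]
    print(name,np.round(c*1000,1),np.round(np.array(e)*1000,1),"dirs deg",[round(float(np.degrees(np.arctan2(v[1],v[0]))),1) for v in(a,b)])
E
python3 - <<'E'
from h import *
S=lambda q:crop(q,5,95,160)
T=lambda q:crop(q,5,370,235)
rep("bridge s",p2w("scene",S([(82,157),(535,50),(570,182),(105,290)]),.098))
rep("bridge t",p2w("top",T([(127,275),(543,245),(560,402),(140,435)]),.098))
rep("block s",p2w("scene",S([(303,345),(398,326),(418,425),(320,447)]),.094))
rep("block t",p2w("top",T([(280,48),(360,45),(368,155),(284,160)]),.094))
rep("tray t",p2w("top",crop([(92,45),(337,72),(297,505),(42,478)],4,270,130),.022))
rep("tray s",p2w("scene",[(273,240),(348,235),(370,359),(285,370)],.022))
rep("base t",p2w("top",T([(50,178),(494,145),(530,520),(82,552)]),.012))
E
```

```text
bridge s [ 393.2 -226.8   98. ] [161.2  61.8 160.2  59.9] dirs deg [95.1, 6.5]
bridge t [ 391.  -226.8   98. ] [161.3  59.7 161.4  60.5] dirs deg [-84.2, -174.9]
block s [ 483.7 -220.9   94. ] [32.  41.2 32.4 42. ] dirs deg [93.0, 5.0]
block t [ 482.2 -220.7   94. ] [31.5 43.1 32.9 43.8] dirs deg [-85.6, -177.2]
tray t [605.7   9.6  22. ] [134.1 237.5 135.  238.1] dirs deg [-94.5, 175.8]
tray s [607.   10.9  22. ] [134.6 236.6 135.1 244.4] dirs deg [84.6, -4.6]
base t [ 386.5 -227.8   12. ] [190.5 156.8 188.  155.5] dirs deg [-84.3, -175.0]
```

```bash
cat >> h.py <<'E'
from scipy.spatial.transform import Rotation as Ro
def goto(p,yaw,n,grip,o):
    """n equal rows to world p (m), yaw deg of tool x, tool pointing straight down"""
    q=o['eef_rot'];R=Ro.from_quat([q[1],q[2],q[3],q[0]]);pos=np.array(o['eef_pos'])
    c,s=np.cos(np.radians(yaw)),np.sin(np.radians(yaw))
    Rt=Ro.from_matrix(np.array([[c,s,0],[s,-c,0],[0,0,-1]]))
    rv=(R.inv()*Rt).as_rotvec()/n; out=[]
    st=(np.array(p)-pos)/n
    for i in range(n):
        t=R.inv().apply(st)/.2; out.append(" ".join("%.3f"%v for v in [*t,*(rv/np.radians(60)),grip])); R=R*Ro.from_rotvec(rv)
    print("; ".join(out))
def st(o,c=(.392,-.227),yaw0=5.3):
    q=o['eef_rot'];x=Ro.from_quat([q[1],q[2],q[3],q[0]]).as_matrix();p=np.array(o['eef_pos'])
    d=p[:2]-c;w=np.radians(yaw0)
    print("t %.2f"%o['time_s'],"pos",np.round(p*1000,1),"yaw %.2f"%np.degrees(np.arctan2(x[1,0],x[0,0])),"tilt",np.round(np.degrees(x[:2,2]),2),"op %.3f"%o['opening'],"F",np.round(o['wrist_force'],1),
     "R %.1f swing %.2f deg"%(np.hypot(*d)*1000,np.degrees(np.arctan2(d[1],d[0]))-yaw0))
E
python3 - <<'E'
from h import *;from bench import *
o=get_obs();st(o);goto([.483,-.221,.15],5,14,1,o)
E
```

```text
t 0.80 pos [ 202.5 -538.2  206.5] yaw 20.62 tilt [0. 0.] op 1.002 F [ 0.6 -0.4 -0.4] R 364.4 swing -126.64 deg
0.134 -0.071 0.020 -0.000 -0.000 0.019 1.000; 0.132 -0.073 0.020 -0.000 -0.000 0.019 1.000; 0.131 -0.076 0.020 -0.000 -0.000 0.019 1.000; 0.129 -0.078 0.020 -0.000 -0.000 0.019 1.000; 0.128 -0.081 0.020 -0.000 -0.000 0.019 1.000; 0.126 -0.083 0.020 -0.000 -0.000 0.019 1.000; 0.124 -0.086 0.020 -0.000 -0.000 0.019 1.000; 0.123 -0.088 0.020 -0.000 -0.000 0.019 1.000; 0.121 -0.091 0.020 -0.000 -0.000 0.019 1.000; 0.119 -0.093 0.020 -0.000 -0.000 0.019 1.000; 0.117 -0.095 0.020 -0.000 -0.000 0.019 1.000; 0.116 -0.098 0.020 -0.000 -0.000 0.019 1.000; 0.114 -0.100 0.020 -0.000 -0.000 0.019 1.000; 0.112 -0.102 0.020 -0.000 -0.000 0.019 1.000
```

Emit:
arm_command(motion="0.133 -0.072 0 0 0 0.019 1; 0.132 -0.074 0 0 0 0.019 1; 0.131 -0.076 0 0 0 0.019 1; 0.129 -0.078 0 0 0 0.019 1; 0.128 -0.081 0 0 0 0.019 1; 0.126 -0.083 0 0 0 0.019 1; 0.124 -0.086 0 0 0 0.019 1; 0.123 -0.088 0 0 0 0.019 1; 0.121 -0.091 0 0 0 0.019 1; 0.119 -0.093 0 0 0 0.019 1")

```text
time_s: 1.63
eef_pos: [0.4079, -0.309, 0.2066]
eef_rot: [0.002, 0.998, 0.07, -0.0]
wrist_force: [0.2, -1.1, 1.4]
opening: 1.001
```

```bash
python3 - <<'E'
from h import *;from bench import *
o=get_obs();st(o);goto([.483,-.221,.13],5,5,1,o)
E
```

```text
t 1.63 pos [ 407.9 -309.   206.6] yaw 8.04 tilt [ 0.02 -0.26] op 1.001 F [ 0.2 -1.1  1.4] R 83.5 swing -84.35 deg
0.087 -0.077 0.076 0.001 0.000 0.010 1.000; 0.086 -0.078 0.076 0.001 0.000 0.010 1.000; 0.085 -0.079 0.076 0.001 0.000 0.010 1.000; 0.084 -0.080 0.076 0.001 0.000 0.010 1.000; 0.083 -0.080 0.077 0.001 0.000 0.010 1.000
```

Emit:
arm_command(motion="0.087 -0.077 0.04 0.001 0 0.01 1; 0.086 -0.078 0.05 0.001 0 0.01 1; 0.085 -0.079 0.07 0.001 0 0.01 1; 0.084 -0.08 0.1 0.001 0 0.01 1; 0.083 -0.08 0.1 0.001 0 0.01 1; 0 0 0 0 0 0 1")

```text
time_s: 2.13
eef_pos: [0.4911, -0.2131, 0.1351]
eef_rot: [0.002, 0.999, 0.045, 0.003]
wrist_force: [-1.4, -0.3, -0.0]
opening: 0.999
```

```bash
python3 - <<'E'
from h import *;from bench import *
o=get_obs();st(o);goto([.483,-.221,.067],4.5,5,1,o)
c=camera("scene");cv2.imwrite("pics/s1.png",cv2.resize(c["img"][150:290,85:255,::-1],None,fx=4,fy=4,interpolation=cv2.INTER_CUBIC))
c=camera("top");cv2.imwrite("pics/t1.png",c["img"][:,:,::-1])
E
```

```text
t 2.13 pos [ 491.1 -213.1  135.1] yaw 5.13 tilt [ 0.39 -0.21] op 0.999 F [-1.4 -0.3 -0. ] R 100.1 swing 2.67 deg
-0.009 0.007 0.068 0.001 -0.001 0.002 1.000; -0.009 0.007 0.068 0.001 -0.001 0.002 1.000; -0.009 0.007 0.068 0.001 -0.001 0.002 1.000; -0.009 0.007 0.068 0.001 -0.001 0.002 1.000; -0.009 0.007 0.068 0.001 -0.001 0.002 1.000
```

View pics/s1.png

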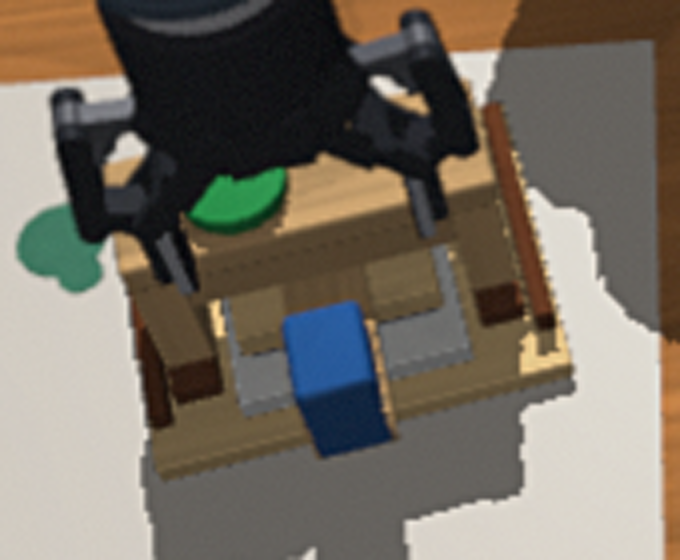

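The fingers straddle the block: fingertips at crop ~(190,290) and (432,235), block ~(330,340). The arm overshot 8 mm, so I correct that while descending.

Emit:
arm_command(motion="-0.03 0.03 0.04 0.001 -0.005 0.005 1; -0.01 0.01 0.06 0 0 0.002 1; 0 0 0.07 0 0 0 1; 0 0 0.06 0 0 0 1; 0 0 0.03 0 0 0 1; 0 0 0 0 0 0 1")

```text
time_s: 2.73
eef_pos: [0.4826, -0.2352, 0.0869]
eef_rot: [0.007, 0.999, 0.037, 0.004]
wrist_force: [0.7, -0.7, -0.5]
opening: 1.001
```

```bash
python3 - <<'E'
from h import *;from bench import *
o=get_obs();st(o);goto([.483,-.221,.067],4.5,2,1,o)
c=camera("scene");cv2.imwrite("pics/s2.png",cv2.resize(c["img"][150:290,85:255,::-1],None,fx=4,fy=4,interpolation=cv2.INTER_CUBIC))
E
```

```text
t 2.73 pos [ 482.6 -235.2   86.9] yaw 4.28 tilt [ 0.53 -0.82] op 1.001 F [ 0.7 -0.7 -0.5] R 90.9 swing -10.47 deg
0.003 -0.036 0.049 0.007 -0.004 -0.002 1.000; 0.004 -0.036 0.049 0.007 -0.004 -0.002 1.000
```

View pics/s2.png

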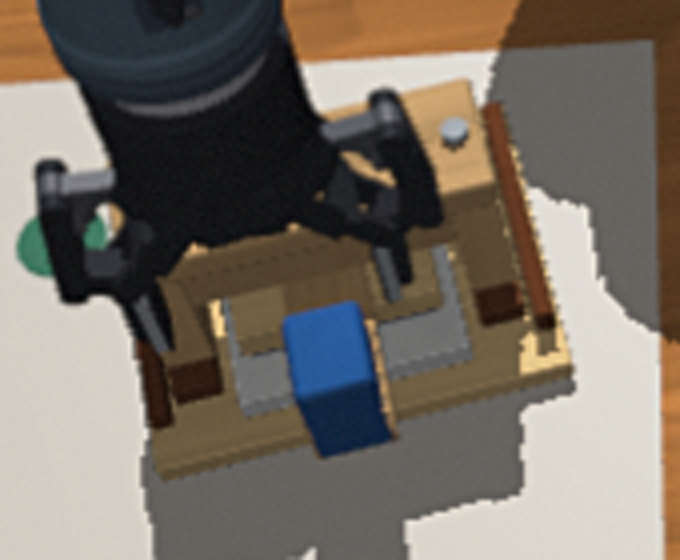

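```bash
python3 - <<'E'
from h import *;from bench import *
o=get_obs();st(o);print(o['dq'])
E
```

```text
t 2.78 pos [ 482.7 -235.3   87.4] yaw 4.28 tilt [ 0.54 -0.84] op 1.003 F [ 0.1 -0.3  0.4] R 91.1 swing -10.55 deg
[ 0.01287757 -0.01576728 -0.01584813  0.00336838  0.01406743  0.00531438]
```

Emit:
arm_command(motion="0 -0.04 0 0.007 -0.004 0 1; 0 -0.02 0 0.007 -0.004 0 1; 0 0 0 0 0 0 1")

```text
time_s: 3.03
eef_pos: [0.4818, -0.2242, 0.0887]
eef_rot: [0.0, 0.999, 0.036, 0.0]
wrist_force: [0.1, 0.5, -0.6]
opening: 1.001
```

```bash
python3 - <<'E'
from h import *;from bench import *
o=get_obs();st(o);goto([.483,-.221,.067],4.5,2,1,o)
E
```

```text
t 3.03 pos [ 481.8 -224.2   88.7] yaw 4.14 tilt [ 0.05 -0.04] op 1.001 F [ 0.1  0.5 -0.6] R 89.9 swing -3.49 deg
0.003 -0.008 0.054 0.000 -0.000 -0.003 1.000; 0.003 -0.008 0.054 0.000 -0.000 -0.003 1.000
```

Emit:
arm_command(motion="0.003 -0.008 0.03 0 0 -0.003 1; 0.003 -0.008 0.04 0 0 -0.003 1; 0 0 0.03 0 0 0 1; 0 0 0.01 0 0 0 1; 0 0 0 0 0 0 1")

```text
time_s: 3.45
eef_pos: [0.4842, -0.2203, 0.066]
eef_rot: [0.001, 0.999, 0.041, 0.002]
wrist_force: [-0.4, 0.0, -0.1]
opening: 1.005
```

```bash
python3 - <<'E'
from h import *;from bench import *
o=get_obs();st(o);goto([.483,-.221,.067],4.5,1,1,o)
E
```

```text
t 3.45 pos [ 484.2 -220.3   66. ] yaw 4.65 tilt [ 0.19 -0.15] op 1.005 F [-0.4  0.  -0.1] R 92.5 swing -1.17 deg
-0.006 0.003 -0.005 0.003 -0.003 0.002 1.000
```

Close the gripper on the block.

Emit:
arm_command(motion="0 0 0 0 0 0 0; 0 0 0 0 0 0 0; 0 0 0 0 0 0 0; 0 0 0 0 0 0 0; 0 0 0 0 0 0 0; 0 0 0 0 0 0 0; 0 0 0 0 0 0 0; 0 0 0 0 0 0 0")

```text
time_s: 4.12
eef_pos: [0.4843, -0.2208, 0.0662]
eef_rot: [0.002, 0.999, 0.041, 0.001]
wrist_force: [-0.4, -0.6, 0.4]
opening: 0.361
```

```bash
python3 - <<'E'
from h import *;from bench import *
o=get_obs();st(o);print(o['torque'])
c=camera("scene");cv2.imwrite("pics/s3.png",cv2.resize(c["img"][150:290,85:255,::-1],None,fx=4,fy=4,interpolation=cv2.INTER_CUBIC))
E
```

```text
t 4.12 pos [ 484.3 -220.8   66.2] yaw 4.68 tilt [ 0.18 -0.18] op 0.361 F [-0.4 -0.6  0.4] R 92.5 swing -1.46 deg
[-0.04423899 -0.04331389  0.07164642]
```

View pics/s3.png

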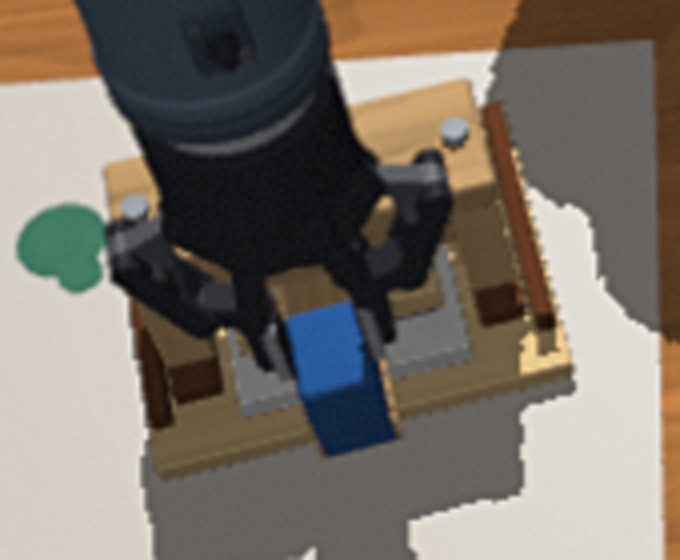

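```bash
sed -i 's/c=(.392,-.227),yaw0=5.3/c=(.3925,-.2285),yaw0=4.9/' h.py; cat > s.py <<'E'
from h import *;from bench import *
st(get_obs())
E
python3 s.py
```

```text
t 4.17 pos [ 484.3 -220.8   66.3] yaw 4.68 tilt [ 0.18 -0.18] op 0.361 F [0.1 0.6 0.4] R 92.1 swing -0.12 deg
```

Emit:
arm_command(motion="0 0.019 0 0 0 0.038 0; 0 0.019 0 0 0 0.038 0; 0.003 0.019 0 0 0 0.038 0; 0.003 0.019 0 0 0 0.038 0")

```text
time_s: 4.5
eef_pos: [0.4862, -0.2344, 0.0662]
eef_rot: [0.0, 0.999, -0.04, 0.002]
wrist_force: [-0.0, 1.0, 0.9]
opening: 0.359
```

```bash
python3 s.py
```

```text
t 4.50 pos [ 486.2 -234.4   66.2] yaw -4.59 tilt [ 0.19 -0.06] op 0.359 F [-0.   1.   0.9] R 93.9 swing -8.51 deg
```

Emit:
arm_command(motion="0 -0.017 0 0 0 -0.035 0; 0.003 -0.018 0 0 0 -0.036 0; 0.003 -0.018 0 0 0 -0.036 0; 0.003 -0.018 -0.001 0 0 -0.036 0; 0.003 -0.018 0 0 0 -0.036 0; 0.003 -0.018 0 0 0 -0.036 0; 0.003 -0.018 -0.001 0 0 -0.036 0; 0.002 -0.018 0 0 0 -0.036 0")

```text
time_s: 5.17
eef_pos: [0.4862, -0.2083, 0.0665]
eef_rot: [0.001, 0.994, 0.111, -0.001]
wrist_force: [0.6, -0.2, 0.0]
opening: 0.363
```

```bash
python3 s.py
```

```text
t 5.17 pos [ 486.2 -208.3   66.5] yaw 12.79 tilt [-0.07 -0.18] op 0.363 F [ 0.6 -0.2  0. ] R 95.8 swing 7.28 deg
```

Emit:
arm_command(motion="0.001 0.018 0 0 0 0.035 0; 0.004 0.019 0 0 0 0.037 0; 0.004 0.019 0 0 0 0.037 0; 0.004 0.019 -0.001 0 0 0.037 0; 0.004 0.019 0 0 0 0.037 0; 0.004 0.019 0 0 0 0.037 0")

```text
time_s: 5.67
eef_pos: [0.4902, -0.2283, 0.0667]
eef_rot: [0.001, 1.0, -0.005, -0.004]
wrist_force: [-1.2, 1.1, 0.9]
opening: 0.359
```

```bash
python3 s.py; python3 - <<'E'
from h import *;from bench import *
c=camera("scene");cv2.imwrite("pics/s4f.png",c["img"][:,:,::-1]);cv2.imwrite("pics/s4.png",cv2.resize(c["img"][150:290,85:255,::-1],None,fx=4,fy=4,interpolation=cv2.INTER_CUBIC))
E
```

```text
t 5.67 pos [ 490.2 -228.3   66.7] yaw -0.52 tilt [-0.5  -0.06] op 0.359 F [-1.2  1.1  0.9] R 97.7 swing -4.80 deg
```

View pics/s4.png

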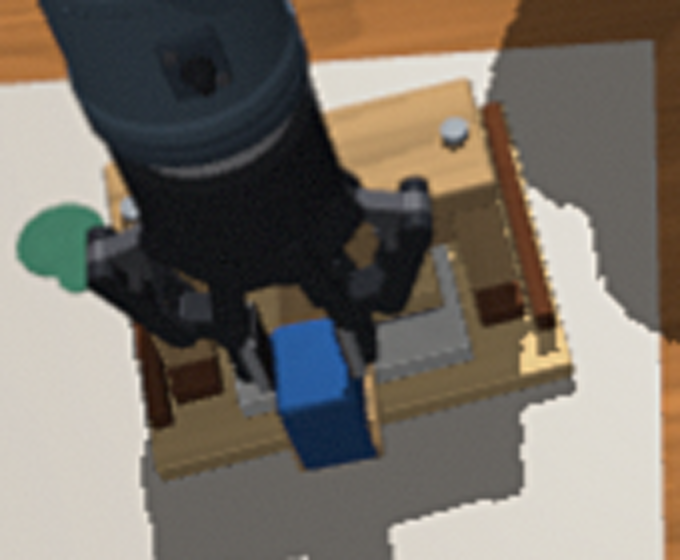

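The press stands where it was (bolt at crop 455,131, corner at 468,82, both unchanged), and the wedge is about 5.5 mm out. I continue.

```bash
cat > s.py <<'E'
from h import *;from bench import *
import sys
o=get_obs();st(o)
if len(sys.argv)>1:
    c=camera("scene");g=c["img"][:,:,::-1];a=cv2.imread("pics/scene0.png")
    x0,y0,x1,y1=188,166,222,208
    m=cv2.matchTemplate(g[y0-8:y1+8,x0-8:x1+8],a[y0:y1,x0:x1],cv2.TM_CCOEFF_NORMED);_,v,_,l=cv2.minMaxLoc(m)
    def sub(a,b,c): return 0.5*(a-c)/(a-2*b+c)
    x,y=l
    if 0<x<16 and 0<y<16: print("press shift px",round(x-8+sub(m[y,x-1],m[y,x],m[y,x+1]),2),round(y-8+sub(m[y-1,x],m[y,x],m[y+1,x]),2),"corr",round(v,3))
    else: print("edge",l,v)
    cv2.imwrite("pics/%s.png"%sys.argv[1],cv2.resize(g[150:290,85:255],None,fx=4,fy=4,interpolation=cv2.INTER_CUBIC))
E
python3 s.py s4b; python3 -c "
from h import *
print(w2p('scene',[[.392,-.15,.098],[.402,-.15,.098]]))"
```

```text
t 5.72 pos [ 490.3 -228.9   66.7] yaw -0.68 tilt [-0.49 -0.07] op 0.355 F [-0.6  0.1 -0.4] R 97.8 swing -5.16 deg
press shift px -0.18 0.42 corr 0.6
[[203.52773438 185.49024052]
 [204.06471716 189.93844429]]
```

Emit:
arm_command(motion="0.002 -0.018 0 0.006 0 -0.035 0; 0.004 -0.019 0 0 0 -0.036 0; 0.004 -0.019 0 0 0 -0.036 0; 0.004 -0.019 -0.001 0 0 -0.036 0; 0.004 -0.019 0 0 0 -0.036 0; 0.004 -0.019 0 0 0 -0.036 0")

```text
time_s: 6.27
eef_pos: [0.4902, -0.2066, 0.0668]
eef_rot: [-0.003, 0.993, 0.114, -0.006]
wrist_force: [-1.8, -1.6, 0.4]
opening: 0.359
```

```bash
python3 s.py s5
```

```text
t 6.27 pos [ 490.2 -206.6   66.8] yaw 13.11 tilt [-0.71  0.21] op 0.359 F [-1.8 -1.6  0.4] R 100.1 swing 7.72 deg
press shift px -0.16 0.35 corr 0.606
```

Emit:
arm_command(motion="0.002 0.02 0 0 0.005 0.036 0; 0.004 0.02 0 0 0.004 0.036 0; 0.005 0.02 -0.001 0 0 0.036 0; 0.005 0.02 0 0 0 0.036 0; 0.005 0.02 -0.001 0 0 0.036 0; 0.005 0.02 0 0 0 0.036 0; 0.005 0.02 -0.001 0 0 0.036 0")

```text
time_s: 6.9
eef_pos: [0.4962, -0.2339, 0.0673]
eef_rot: [-0.004, 1.0, -0.026, -0.005]
wrist_force: [-0.6, 1.4, 0.4]
opening: 0.362
```

```bash
python3 s.py s6
```

```text
t 6.90 pos [ 496.2 -233.9   67.3] yaw -3.02 tilt [-0.56  0.42] op 0.362 F [-0.6  1.4  0.4] R 103.9 swing -7.87 deg
press shift px -0.22 0.38 corr 0.61
```

Emit:
arm_command(motion="0.002 -0.02 0 0.002 0.005 -0.036 0; 0.004 -0.02 0 0.002 0.004 -0.036 0; 0.005 -0.02 -0.001 0 0 -0.036 0; 0.005 -0.02 0 0 0 -0.036 0; 0.005 -0.02 -0.001 0 0 -0.036 0; 0.005 -0.02 0 0 0 -0.036 0; 0.005 -0.02 -0.001 0 0 -0.036 0")

```text
time_s: 7.53
eef_pos: [0.4972, -0.2082, 0.0675]
eef_rot: [-0.006, 0.995, 0.102, -0.002]
wrist_force: [-3.5, -0.6, -0.3]
opening: 0.353
```

```bash
python3 s.py s7
```

```text
t 7.53 pos [ 497.2 -208.2   67.5] yaw 11.77 tilt [-0.33  0.71] op 0.353 F [-3.5 -0.6 -0.3] R 106.7 swing 6.10 deg
press shift px -0.21 0.18 corr 0.62
```

Emit:
arm_command(motion="0.002 0.021 0 0.006 0.002 0.036 0; 0.004 0.021 0 0.006 0 0.036 0; 0.005 0.021 -0.001 0 0 0.036 0; 0.005 0.021 0 0 0 0.036 0; 0.005 0.021 -0.001 0 0 0.036 0; 0.005 0.021 0 0 0 0.036 0; 0.005 0.021 -0.001 0 0 0.036 0")

```text
time_s: 8.17
eef_pos: [0.5033, -0.2384, 0.0672]
eef_rot: [-0.015, 0.999, -0.044, -0.007]
wrist_force: [-3.8, 1.5, 3.8]
opening: 0.355
```

```bash
python3 s.py s8
```

```text
t 8.17 pos [ 503.3 -238.4   67.2] yaw -4.98 tilt [-0.7   1.74] op 0.355 F [-3.8  1.5  3.8] R 111.2 swing -9.99 deg
press shift px -0.21 0.39 corr 0.61
```

View pics/s8.png

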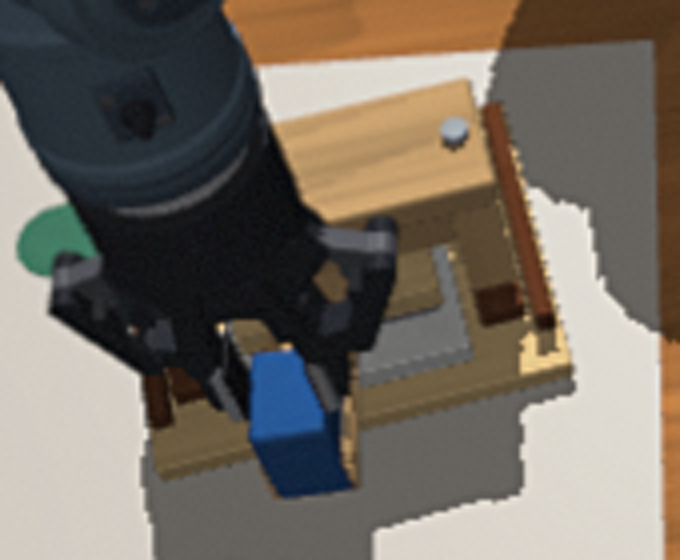

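The press is still in place and the wedge is ~19 mm out. A 1.7° roll crept in, so I correct it.

Emit:
arm_command(motion="0.001 -0.021 -0.002 -0.01 0.004 -0.037 0; 0.003 -0.021 -0.001 -0.01 0.004 -0.037 0; 0.004 -0.021 -0.001 -0.006 0.002 -0.037 0; 0.004 -0.021 -0.001 -0.002 0 -0.037 0; 0.004 -0.021 -0.001 0 0 -0.037 0; 0.004 -0.021 -0.001 0 0 -0.037 0; 0.004 -0.021 -0.001 0 0 -0.037 0; 0.004 -0.021 -0.001 0 0 -0.037 0")

```text
time_s: 8.88
eef_pos: [0.5047, -0.203, 0.0682]
eef_rot: [0.002, 0.993, 0.122, -0.002]
wrist_force: [-2.4, -0.8, -0.4]
opening: 0.361
```

```bash
python3 s.py s9
```

```text
t 8.88 pos [ 504.7 -203.    68.2] yaw 14.04 tilt [-0.26 -0.21] op 0.361 F [-2.4 -0.8 -0.4] R 115.0 swing 7.92 deg
press shift px -0.13 0.34 corr 0.61
```

Emit:
arm_command(motion="0.001 0.022 -0.001 0 0.002 0.036 0; 0.003 0.022 -0.001 0 0.002 0.036 0; 0.004 0.022 0 0 0 0.036 0; 0.004 0.022 -0.001 0 0 0.036 0; 0.004 0.022 0 0 0 0.036 0; 0.004 0.022 -0.001 0 0 0.036 0; 0.004 0.022 0 0 0 0.036 0")

```text
time_s: 9.52
eef_pos: [0.5121, -0.2283, 0.0679]
eef_rot: [0.002, 1.0, -0.006, -0.002]
wrist_force: [-3.7, -0.1, 1.2]
opening: 0.358
```

```bash
python3 s.py s10
```

```text
t 9.52 pos [ 512.1 -228.3   67.9] yaw -0.65 tilt [-0.18 -0.25] op 0.358 F [-3.7 -0.1  1.2] R 119.6 swing -4.79 deg
press shift px -0.2 0.36 corr 0.611
```

Emit:
arm_command(motion="0.003 0.022 -0.001 0 0 0.036 0; 0.003 0.022 -0.001 0 0 0.034 0; 0 -0.022 -0.002 0 0 -0.036 0; 0.003 -0.022 -0.001 0 0 -0.036 0; 0.004 -0.022 -0.001 0 0 -0.036 0; 0.004 -0.022 -0.001 0 0 -0.036 0; 0.004 -0.022 -0.001 0 0 -0.036 0; 0.004 -0.022 -0.001 0 0 -0.036 0; 0.004 -0.022 -0.001 0 0 -0.036 0; 0.004 -0.022 -0.001 0 0 -0.036 0")

```text
time_s: 10.4
eef_pos: [0.5166, -0.1994, 0.0687]
eef_rot: [0.004, 0.993, 0.12, -0.001]
wrist_force: [-1.4, -1.0, -0.3]
opening: 0.36
```

```bash
python3 s.py s11
```

```text
t 10.40 pos [ 516.6 -199.4   68.7] yaw 13.81 tilt [-0.02 -0.49] op 0.360 F [-1.4 -1.  -0.3] R 127.5 swing 8.29 deg
press shift px -0.13 0.28 corr 0.584
```

Emit:
arm_command(motion="0.001 0.023 -0.002 0.004 0 0.036 0; 0.003 0.023 -0.001 0.004 0 0.036 0; 0.004 0.024 -0.001 0 0 0.036 0; 0.004 0.024 -0.001 0 0 0.036 0; 0.004 0.024 -0.001 0 0 0.036 0; 0.004 0.024 -0.001 0 0 0.036 0; 0.004 0.024 0 0 0 0.036 0; 0.003 0.024 0 0 0 0.036 0")

```text
time_s: 11.12
eef_pos: [0.5298, -0.2371, 0.0702]
eef_rot: [-0.0, 0.999, -0.043, 0.003]
wrist_force: [-0.3, -0.3, -0.5]
opening: 0.354
```

```bash
python3 s.py s12
```

```text
t 11.12 pos [ 529.8 -237.1   70.2] yaw -4.90 tilt [0.31 0.03] op 0.354 F [-0.3 -0.3 -0.5] R 137.6 swing -8.47 deg
press shift px -0.19 0.36 corr 0.608
```

View pics/s12.png

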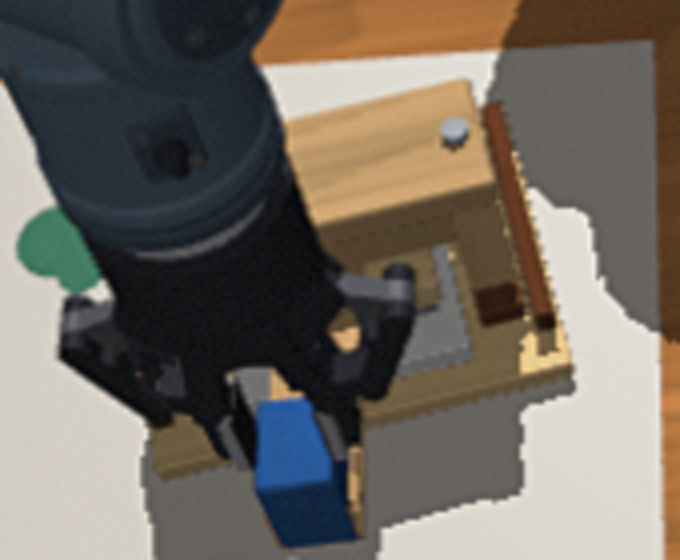

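The squeeze has ended (45 mm out, wrist force ~0). I straighten the wedge and draw it out along the axis.

Emit:
arm_command(motion="0.01 -0.025 0 0 0 -0.035 0; 0.015 -0.025 0 0 0 -0.035 0; 0.015 -0.025 0 0 0 -0.035 0; 0.02 -0.025 0 0 0 -0.034 0; 0.03 0 0 0 0 0 0; 0.03 0 0 0 0 0 0; 0.03 0 0 0 0 0 0")

```text
time_s: 11.75
eef_pos: [0.5635, -0.2153, 0.0702]
eef_rot: [-0.001, 0.999, 0.034, 0.004]
wrist_force: [0.9, -0.1, -1.2]
opening: 0.359
```

```bash
python3 s.py s13
```

```text
t 11.75 pos [ 563.5 -215.3   70.2] yaw 3.90 tilt [0.51 0.08] op 0.359 F [ 0.9 -0.1 -1.2] R 171.5 swing -0.48 deg
press shift px -0.16 0.3 corr 0.597
```

View pics/s13.png

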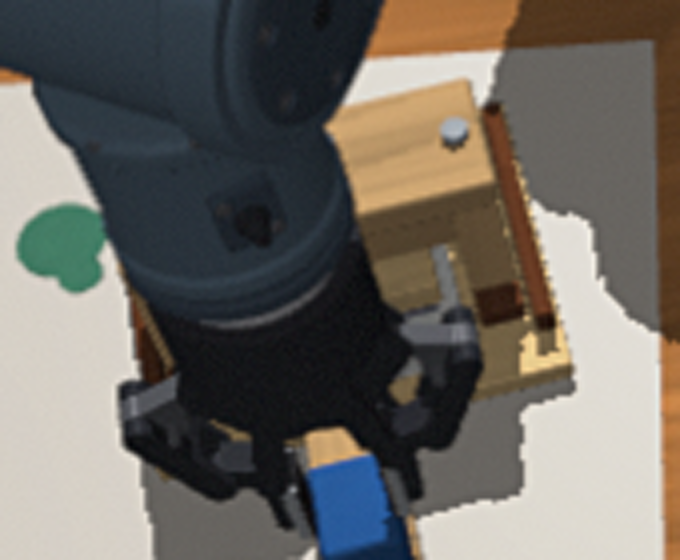

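Emit:
arm_command(motion="0.04 0 0 0 0 0 0; 0.04 0 0 0 0 0 0; 0.04 0 -0.01 0 -0.003 0 0; 0.04 0 -0.03 0 -0.003 0 0; 0.02 0 -0.06 0 -0.003 0 0; 0 0 -0.06 0 0 0 0; 0 0 -0.06 0 0 0 0; 0 0 0 0 0 0 0; 0 0 0 0 0 0 0")

```text
time_s: 12.55
eef_pos: [0.6059, -0.2132, 0.1161]
eef_rot: [-0.001, 0.999, 0.033, 0.0]
wrist_force: [-0.3, -0.2, -1.4]
opening: 0.362
```

```bash
python3 s.py s14; python3 - <<'E'
from h import *;from bench import *
c=camera("scene");cv2.imwrite("pics/s14f.png",c["img"][:,:,::-1])
c=camera("top");cv2.imwrite("pics/t14f.png",c["img"][:,:,::-1])
E
```

```text
t 12.55 pos [ 605.9 -213.2  116.1] yaw 3.79 tilt [0.04 0.06] op 0.362 F [-0.3 -0.2 -1.4] R 214.0 swing -0.79 deg
press shift px -0.08 0.28 corr 0.597
```

View pics/s14f.png

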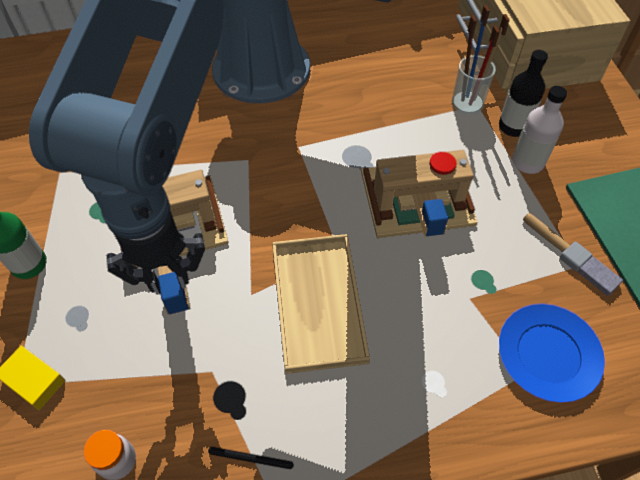

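View pics/t14f.png

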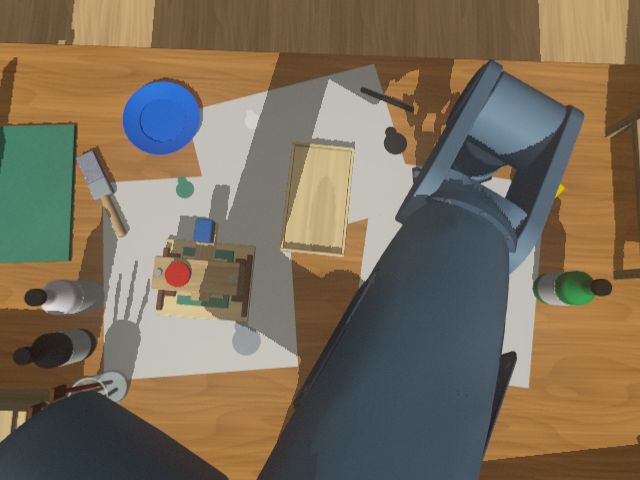

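```bash
python3 - <<'E'
from h import *;from bench import *
o=get_obs();goto([.664,.006,.116],-4.6,9,0,o)
E
```

```text
0.040 -0.119 -0.000 -0.000 0.000 0.016 0.000; 0.039 -0.120 -0.000 -0.000 0.000 0.016 0.000; 0.037 -0.121 -0.000 -0.000 0.000 0.016 0.000; 0.035 -0.121 -0.000 -0.000 0.000 0.016 0.000; 0.033 -0.122 -0.000 -0.000 0.000 0.016 0.000; 0.031 -0.122 -0.000 -0.000 0.000 0.016 0.000; 0.029 -0.123 -0.000 -0.000 0.000 0.016 0.000; 0.027 -0.123 -0.000 -0.000 0.000 0.016 0.000; 0.025 -0.124 -0.000 -0.000 0.000 0.016 0.000
```

Emit:
arm_command(motion="0.03 -0.06 0 0 0 0.016 0; 0.04 -0.11 0 0 0 0.016 0; 0.04 -0.12 0 0 0 0.016 0; 0.036 -0.12 0 0 0 0.016 0; 0.034 -0.12 0 0 0 0.016 0; 0.032 -0.12 0 0 0 0.016 0; 0.03 -0.12 0 0 0 0.016 0; 0.025 -0.09 0 0 0 0.016 0; 0.02 -0.05 0 0 0 0.01 0; 0 0 0 0 0 0 0")

```text
time_s: 13.53
eef_pos: [0.6591, -0.0246, 0.1076]
eef_rot: [-0.002, 0.999, -0.046, -0.006]
wrist_force: [-0.5, -0.5, -1.0]
opening: 0.357
```

```bash
python3 - <<'E'
from h import *;from bench import *
c=camera("scene");cv2.imwrite("pics/s15.png",c["img"][:,:,::-1])
o=get_obs();st(o);goto([.664,.006,.07],-4.6,4,0,o)
E
```

```text
t 13.58 pos [658.5 -25.5 107.3] yaw -5.30 tilt [-0.74  0.28] op 0.359 F [-0.5  0.2 -0.6] R 334.6 swing 32.44 deg
0.004 -0.040 0.047 -0.001 0.003 -0.003 0.000; 0.004 -0.040 0.047 -0.001 0.003 -0.003 0.000; 0.004 -0.040 0.047 -0.001 0.003 -0.003 0.000; 0.004 -0.040 0.047 -0.001 0.003 -0.003 0.000
```

View pics/s15.png

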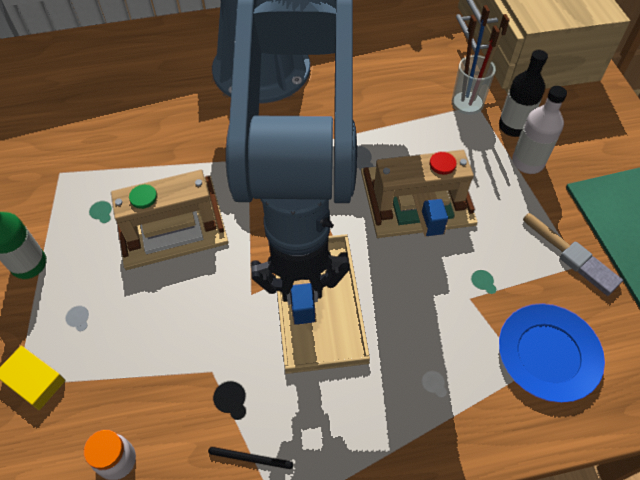

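The green disc and press are unmoved (143,196). The wedge is held above the tray, still ~31 mm short in y.

Emit:
arm_command(motion="0.005 -0.04 0 -0.001 0.006 -0.004 0; 0.005 -0.05 0 -0.001 0.004 -0.003 0; 0.005 -0.04 0.01 -0.001 0.002 -0.003 0; 0.004 -0.02 0.03 0 0 0 0; 0 0 0.05 0 0 0 0; 0 0 0.05 0 0 0 0; 0 0 0.02 0 0 0 0; 0 0 0 0 0 0 0")

```text
time_s: 14.25
eef_pos: [0.6632, 0.0031, 0.0702]
eef_rot: [0.0, 0.999, -0.042, -0.001]
wrist_force: [0.2, 0.3, -1.5]
opening: 0.36
```

```bash
python3 - <<'E'
from h import *;from bench import *
c=camera("scene");cv2.imwrite("pics/s16.png",cv2.resize(c["img"][220:390,240:400,::-1],None,fx=3.5,fy=3.5,interpolation=cv2.INTER_CUBIC))
c=camera("top");cv2.imwrite("pics/t16.png",c["img"][:,:,::-1])
o=get_obs();st(o);goto([.664,.006,.035],-4.6,4,0,o)
E
```

```text
t 14.35 pos [663.6   3.   71.1] yaw -4.79 tilt [-0.09 -0.03] op 0.358 F [-0.2 -0.8 -1.2] R 356.5 swing 35.60 deg
0.000 -0.004 0.045 0.000 0.000 -0.001 0.000; 0.000 -0.004 0.045 0.000 0.000 -0.001 0.000; 0.000 -0.004 0.045 0.000 0.000 -0.001 0.000; 0.000 -0.004 0.045 0.000 0.000 -0.001 0.000
```

View pics/s16.png

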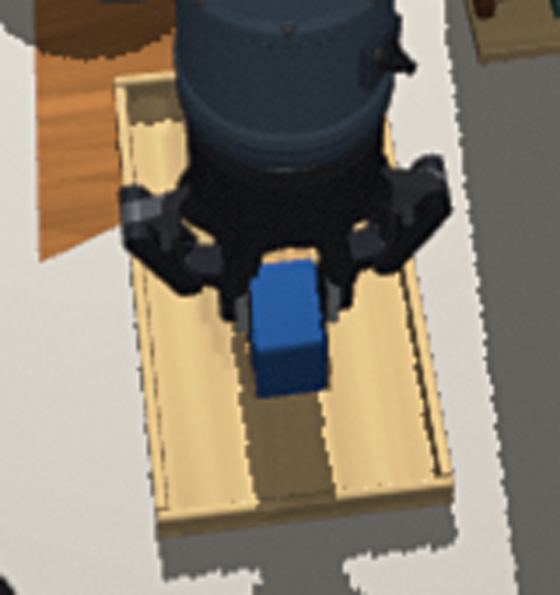

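The wedge is centred over the tray and aligned with it. I lower it.

Emit:
arm_command(motion="0 -0.005 0.03 0 0 0 0; 0 -0.005 0.05 0 0 0 0; 0 -0.003 0.05 0 0 0 0; 0 0 0.04 0 0 0 0; 0 0 0.01 0 0 0 0; 0 0 0 0 0 0 0")

```text
time_s: 14.85
eef_pos: [0.6646, 0.0048, 0.0321]
eef_rot: [0.0, 0.999, -0.042, 0.0]
wrist_force: [-0.6, 0.3, -1.5]
opening: 0.361
```

```bash
python3 s.py
```

```text
t 14.85 pos [664.6   4.8  32.1] yaw -4.86 tilt [ 0.01 -0.06] op 0.361 F [-0.6  0.3 -1.5] R 358.5 swing 35.71 deg
```

Emit:
arm_command(motion="0 0 0.004 0 0 0 0; 0 0 0.005 0 0 0 0; 0 0 0.004 0 0 0 0; 0 0 0 0 0 0 0")

```text
time_s: 15.18
eef_pos: [0.6647, 0.0048, 0.0292]
eef_rot: [0.0, 0.999, -0.042, 0.0]
wrist_force: [0.7, -0.3, -1.2]
opening: 0.36
```

```bash
python3 s.py
```

```text
t 15.18 pos [664.7   4.8  29.2] yaw -4.85 tilt [-0.   -0.06] op 0.360 F [ 0.7 -0.3 -1.2] R 358.5 swing 35.70 deg
```

Emit:
arm_command(motion="0 0 0.004 0 0 0 0; 0 0 0.003 0 0 0 0; 0 0 0 0 0 0 0")

```text
time_s: 15.43
eef_pos: [0.6654, 0.0047, 0.0287]
eef_rot: [0.001, 0.999, -0.042, 0.001]
wrist_force: [-0.5, -0.6, -0.8]
opening: 0.363
```

```bash
python3 s.py
```

```text
t 15.43 pos [665.4   4.7  28.7] yaw -4.85 tilt [ 0.09 -0.07] op 0.363 F [-0.5 -0.6 -0.8] R 359.0 swing 35.62 deg
```

Emit:
arm_command(motion="0 0 0.005 0 0 0 0; 0 0 0.004 0 0 0 0; 0 0 0 0 0 0 0")

```text
time_s: 15.68
eef_pos: [0.666, 0.0048, 0.0286]
eef_rot: [0.001, 0.999, -0.042, 0.001]
wrist_force: [-0.1, -1.0, -1.1]
opening: 0.36
```

```bash
python3 s.py; python3 - <<'E'
from h import *;from bench import *
c=camera("scene");cv2.imwrite("pics/s17.png",cv2.resize(c["img"][220:390,240:400,::-1],None,fx=3.5,fy=3.5,interpolation=cv2.INTER_CUBIC))
E
```

```text
t 15.68 pos [666.    4.8  28.6] yaw -4.84 tilt [ 0.16 -0.08] op 0.360 F [-0.1 -1.  -1.1] R 359.4 swing 35.56 deg
```

View pics/s17.png

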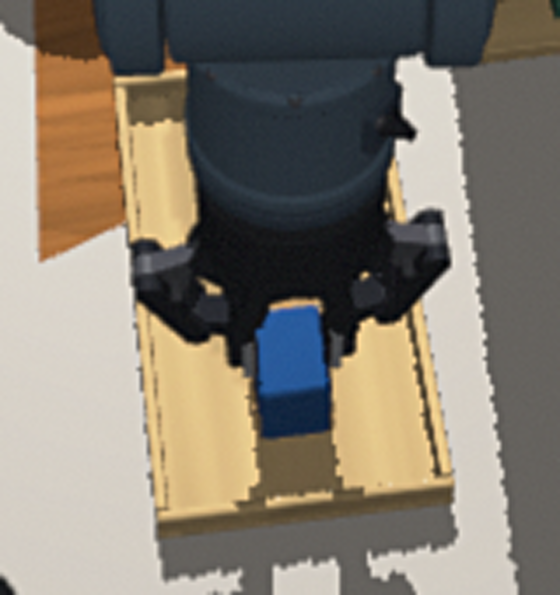

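Emit:
arm_command(motion="-0.002 0 0.01 0 0 0 0; 0 0 0.008 0 0 0 0")

```text
time_s: 15.9
eef_pos: [0.6667, 0.0047, 0.0283]
eef_rot: [0.001, 0.999, -0.042, 0.002]
wrist_force: [-7.2, -0.1, 12.9]
opening: 0.358
```

```bash
python3 s.py
```

```text
t 15.90 pos [666.7   4.7  28.3] yaw -4.82 tilt [ 0.27 -0.11] op 0.358 F [-7.2 -0.1 12.9] R 360.0 swing 35.48 deg
```

It is in contact with the tray floor: 13 N for that moment, at the expected height of 28 mm. I relax and release.

Emit:
arm_command(motion="0 0 -0.002 0 0 0 0; 0 0 0 0 0 0 0; 0 0 0 0 0 0 0.5; 0 0 0 0 0 0 0.6; 0 0 0 0 0 0 0.7; 0 0 0 0 0 0 0.8; 0 0 0 0 0 0 0.8; 0 0 0 0 0 0 0.8")

```text
time_s: 16.57
eef_pos: [0.6671, 0.0046, 0.0284]
eef_rot: [0.001, 0.999, -0.042, 0.003]
wrist_force: [0.3, 0.0, 0.6]
opening: 0.801
```

```bash
python3 s.py
```

```text
t 16.57 pos [667.1   4.6  28.4] yaw -4.83 tilt [ 0.33 -0.12] op 0.801 F [0.3 0.  0.6] R 360.2 swing 35.42 deg
```

Released. I retreat straight up, then back.

Emit:
arm_command(motion="0 0 -0.03 0 0 0 0.8; 0 0 -0.07 0 0 0 0.8; 0 0 -0.1 0 0 0 0.8; 0 0 -0.12 0 0 0 0.8; 0 0 -0.12 0 0 0 0.8; 0 0 -0.12 0 0 0 0.8; 0 0 -0.12 0 0 0 0.8; 0 0 -0.1 0 0 0 0.8; 0 0 -0.05 0 0 0 0.8; 0 0 0 0 0 0 0.8")

```text
time_s: 17.4
eef_pos: [0.6658, 0.0051, 0.2109]
eef_rot: [0.001, 0.999, -0.042, 0.004]
wrist_force: [0.3, 0.3, 0.0]
opening: 0.799
```

Emit:
arm_command(motion="-0.1 0.05 0 0 0 0 0.8; -0.12 0.1 0 0 0 0 0.8; -0.12 0.1 0 0 0 0 0.8; -0.12 0.1 0 0 0 0 0.8; -0.12 0.1 0 0 0 0 0.8; -0.12 0.1 0 0 0 0 0.8; -0.12 0.1 0 0 0 0 0.8; -0.1 0.1 0 0 0 0 0.8; -0.05 0.05 0 0 0 0 0.8; 0 0 0 0 0 0 0.8")

```text
time_s: 18.23
eef_pos: [0.4467, -0.1397, 0.2018]
eef_rot: [-0.001, 0.999, -0.04, 0.001]
wrist_force: [0.1, -0.3, -1.2]
opening: 0.798
```

```bash
python3 s.py s18; python3 - <<'E'
from h import *;from bench import *
c=camera("scene");cv2.imwrite("pics/s18f.png",c["img"][:,:,::-1])
for t in("wedge_a","press_a","dry_marker","wet_marker"):print(t,[( [round(x) for x in d["box"]],round(d["conf"],2)) for d in search_frame("scene",t)])
c2=camera("top");cv2.imwrite("pics/t18.png",c2["img"][:,:,::-1])
a=cv2.resize(c["img"][220:390,240:400,::-1],None,fx=3,fy=3,interpolation=cv2.INTER_CUBIC)
cv2.imwrite("pics/z18.png",a)
E
```

```text
t 18.23 pos [ 446.7 -139.7  201.8] yaw -4.58 tilt [0.14 0.08] op 0.798 F [ 0.1 -0.3 -1.2] R 104.1 swing 53.69 deg
press shift px -0.15 0.3 corr 0.596
wedge_a [([416, 191, 449, 236], 0.77), ([303, 259, 336, 346], 0.65)]
press_a [([370, 146, 473, 219], 0.76), ([108, 167, 214, 252], 0.62)]
dry_marker [([127, 182, 156, 211], 0.91)]
wet_marker [([428, 150, 458, 174], 0.62)]
```

View pics/s18f.png

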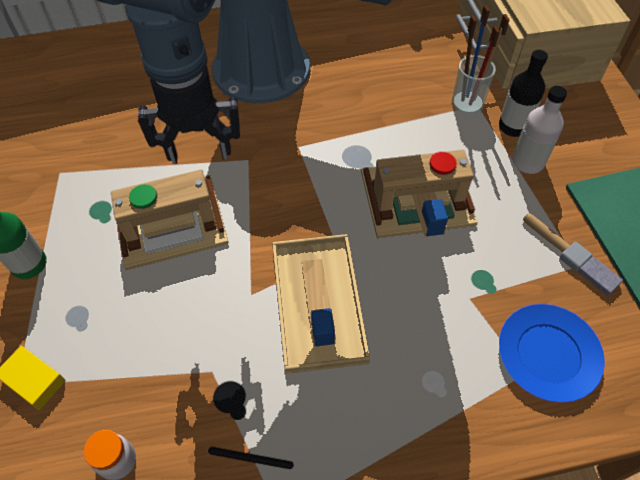

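View pics/z18.png

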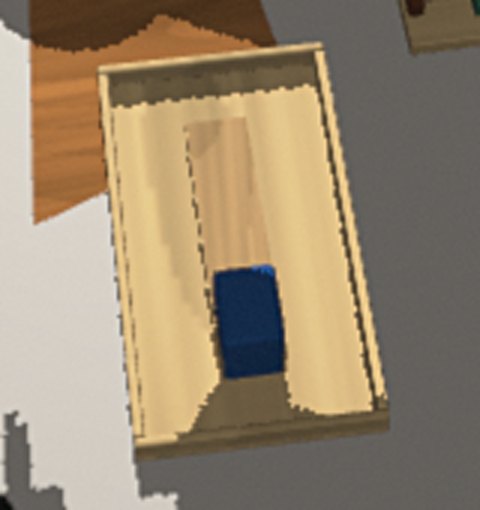

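View pics/t18.png

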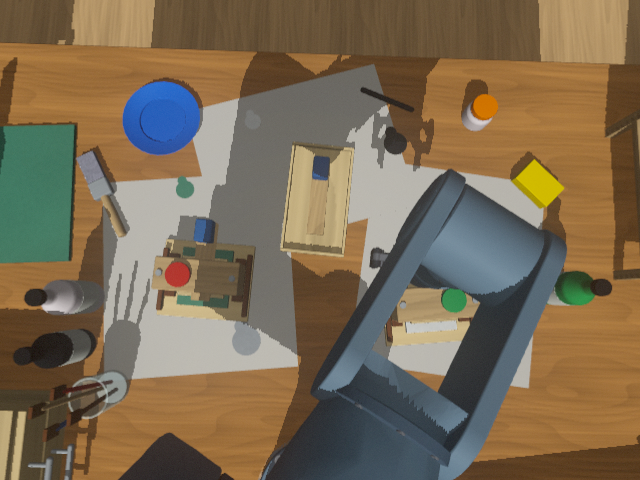

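The wedge lies flat in the tray (block at scene ~322,327, tip pointing to the robot). The dry press and green disc (143,196) and the wet press with its wedge and red disc (443,162) look the same as in the first picture.

```bash
python3 - <<'E'
from bench import *
print(hand_in())
E
```

```text
the job is handed in; nothing more can be done
None
```

I took the dry (green-disc) press's wedge by its blue block and worked it loose with about nine alternating swings of roughly 8°, gaining about 2–5 mm each (a little more once it came loose). I then drew it out, laid it flat in the plywood tray and released it. The job was handed in at about 18.5 s of the 58 s allowed.

**What the last checks showed**
- **Wedge:** it lies flat in the tray, with its tip towards the robot.
- **Presses and discs:** both discs, the wet press and its wedge look the same as at the start. The arm stands clear at 0.2 m height.
- **Press creep:** the dry press shifted about 0.3 px in the picture, under 1 mm. The template match was only moderate (about 0.6), but the pictures agree with it.

**What was less clean**
- **Arm positioning:** it overshot sideways by up to 14 mm while approaching above the block, and I corrected this before gripping.
- **Roll:** a roll of about 1.7° crept in during the swings and was straightened.
- **Contact with the tray:** the last lowering step pressed the wedge on the tray floor with about 13 N for a moment. I eased off before opening the gripper.

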